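# Sort returned machine parts into their cartons

## Task

Sort the five loose parts on the packing bench into the open cartons: both pillow blocks into the oblong carton, both flanged bushes into the larger square carton, and the tee bracket into the small deep carton. Set each one down gently, not dropped, so that it stands upright as it does now, flat on its carton's floor and not on another part. Leave the tape roll and the shut parcel where they are.

Things in the scene. Friction and masses are not known exactly. Their poses are not given: they have to be found in the camera images.
- bush_a_c (a point): loose steel flanged bush, one of two alike: a round flange 52 in diameter and 8 thick at the bottom, a round hub 32 in diameter rising from it to 46 above the underside (solid to the touch; the dark spots are only marks of bore and bolt holes). About 0.25 kg. Stands on its flange at the start. Point: on its axis, half-way up, 23 above the underside; z up along the axis, yaw means nothing. Take it by the hub, above the flange. Sizes in mm.
- bush_b_c (a point): loose steel flanged bush, one of two alike: a round flange 52 in diameter and 8 thick at the bottom, a round hub 32 in diameter rising from it to 46 above the underside (solid to the touch; the dark spots are only marks of bore and bolt holes). About 0.25 kg. Stands on its flange at the start. Point: on its axis, half-way up, 23 above the underside; z up along the axis, yaw means nothing. Take it by the hub, above the flange. Sizes in mm.
- block_a_c (a point): loose grey cast pillow block (bearing housing), one of two alike: foot 70 long (x) by 30 wide (y) by 14 high, on its middle a round-topped housing 42 long (x), 30 wide (y), whose top is 50 above the underside; flat sides face +y and -y. About 0.3 kg. Stands on its foot at the start, any yaw. Point: centre, 25 above the underside; x along the foot, z up. Take it across its 30 width (along y). Sizes in mm.
- block_b_c (a point): loose grey cast pillow block (bearing housing), one of two alike: foot 70 long (x) by 30 wide (y) by 14 high, on its middle a round-topped housing 42 long (x), 30 wide (y), whose top is 50 above the underside; flat sides face +y and -y. About 0.3 kg. Stands on its foot at the start, any yaw. Point: centre, 25 above the underside; x along the foot, z up. Take it across its 30 width (along y). Sizes in mm.
- tee_c (a point): loose steel tee bracket (an upside-down T from the end): base plate 64 (x) by 50 (y) by 8 thick, and across its middle an upright web 10 thick (x), 50 wide (y), whose top is 60 above the underside. About 0.25 kg. Stands on its base plate at the start, any yaw. Point: centre of the web's thickness and width, 30 above the underside; x through the web's thickness, z up. Take it by the web across the 10 thickness (along x), above the base plate. Sizes in mm.
- oblong: open low cardboard carton, oblong, fixed to the bench: outside 130 (x) by 210 (y, its long way) by 35 high; walls and floor 4 thick, so inside 122 by 202, with the floor 4 above the bench. Origin: centre of its underside; z up. Sizes in mm.
- square: open low cardboard carton, the larger square one, fixed to the bench: outside 160 (x) by 160 (y) by 35 high; walls and floor 4 thick, so inside 152 by 152, with the floor 4 above the bench. Origin: centre of its underside; z up. Sizes in mm.
- deep: open cardboard carton, the smaller square and deepest one, fixed to the bench: outside 130 (x) by 130 (y) by 55 high; walls and floor 4 thick, so inside 122 by 122, with the floor 4 above the bench. Origin: centre of its underside; z up. Sizes in mm.
- tape: bystander: loose roll of pale packing tape lying flat, 100 in diameter, 48 high. Origin: centre of its underside. Sizes in mm.
- parcel: bystander: loose shut cardboard parcel, 120 (x) by 150 (y) by 110 high. Origin: centre of its underside. Sizes in mm.
Things that resemble listed ones, but are neither listed nor needed, are in the scene too. Leave any purple look-alike of the square alone.

How it is judged:
By the outcome, as a careful person would: the job done as asked, in the order asked, and still so for the second after the job is handed in, with the robot touching nothing.
It also fails if it takes over 128 s, if anything falls off the work surface, if the arm or the gripper's body presses on something with over 40 N, if the wrist force passes 120 N, or if a joint passes its speed limit or range.

## Robot

A 6-joint arm with a two-finger parallel gripper is mounted at the origin on the work surface. World frame = base frame: x ahead of the robot, y to its left, z up, the work surface at z = 0. Lengths are in m, angles in rad, forces in N, time in s.
With the tool pointing down it reaches from about 0.275 to 0.75 m from the base axis. Payload 10.2 kg.
Tool frame: the origin (TCP) lies midway between the tips of the shut fingers; the grasp point (between the pads) lies 19 mm behind it (robot.tcp_to_grasp is the distance from the TCP to the grasp point, in m); z points along the fingers, y is the line along which they close (so a half turn about z gives the same grasp; the last joint's range is limited). The gripper opens to 88 mm and grips with 3 to 60 N. Pads are 18 mm wide; open, the fingers measure 123 mm over their backs; the gripper's body (75 mm by 187 mm) begins 45 mm behind the grasp point.
Start: joints at [-1.536, 0.313, 1.498, -0, 1.331, -0.223], TCP at [0.134, -0.508, 0.239] pointing down, gripper open.
Joint ranges: [-2.94, 2.94], [-0.97, 2.17], [0.19, 2.56], [-1.23, 4.37], [0.02, 3.11], [-2.88, 2.88]. Speed limits (rad/s): [2.39, 2.39, 3.01, 3.14, 3.14, 3.14].

## Interface

Orientations are given as a rotation vector (axis times angle).
In Python, from station import robot gives the robot as it stands.
- The arm moves only by the tool apply_moves, never from a script. Its argument "rows" is a list that holds one entry, the list of rows, each a list of 5 numbers: the opening in per cent of the stroke, from 0 (shut) to 100 (fully open), then the shift along the tool's x, y, z in m, then the turn about the tool's z in degrees. In form: [[[fingers, dx, dy, dz, twist], ...]]. A call has 1 to 20 rows; each row is the pose to reach, as a shift and turn from the pose commanded when the call began, along the tool's axes at that moment; what a row does not reach only later rows make up. A row lasts 1/8 s, in which the tool goes at most 62.5 mm and 10.7 degrees, less where a joint would pass 70% of its speed; a pose out of reach is approached as far as the arm can. A call with a gripper value outside its range is refused whole. The fingers move at their own pace and stop on an object; the grip force is fixed at half the most. Time passes only in rows, so rows that repeat a pose let the fingers close. It gives the time, the measured TCP pose, the force, the opening and the grip force at its end, in the units of the state.
- robot.get_state(): the state, without advancing time (a new reading comes with each control period).
- robot.capture(name): name is "scene" or "top" or "wrist"; returns (picture, depth): 400x640x3 uint8, blue, green, red; 400x640 float32, m along the optical axis (not along the pixel's ray), 0 where there is no reading.
- robot.calibration(name): a dict with "fx", "fy", "cx", "cy" (pixels), "eye" and "attitude" of the camera in the world. Camera axes: x right, y down, z forward; pixel columns grow to the right and rows downward; lengths in m; the calibration is good to about 2 mm. A picture is of the moment at which its call begins: read the wrist's pose just before it. calibration takes no time and is no camera call; for the wrist camera it gives the pose at the moment of the call.
- robot.close_job(): hands the job in; it is judged then, once.
The state is a dict: "time_s": time; "joint_pos": joint angles; "joint_vel": joint speeds; "joint_torque": joint torques, N m; "tool_pos": TCP position; "eef_rot": TCP orientation; "force": force on the tool from outside, world axes, zero at the start; "moment": the same for the moment, N m; "width": finger opening in m; "gripper_force": force on a finger pad.
Only numpy, scipy, OpenCV 4.12 (cv2) and the standard library are available. Lean on these libraries where they do the work, as an engineer would, in place of code of your own. Each camera call takes 0.05 s, during which the arm holds its last target. There are 200 camera calls.

## Working session

There is one attempt and no reset: what is moved stays moved. The work goes in short steps, Python scripts to look and compute and a tool call to move; the robot and the scene stay as the last step left them, time stands still between calls to the robot, and variables do not carry over. Pictures are saved under pics/ and viewed, at most 14 in all, crops included, and the job is handed in when it is done.

Besides the shell and the picture viewer there is one more tool, called after ">>>" by a JSON object that holds its "method" and its "body". apply_moves: Moves the arm, as the interface text tells. Its arguments: {"type":"object","properties":{"rows":{"type":"array"}},"required":["rows"]}

```bash
mkdir -p pics
cat > h.py <<'E'
import numpy as np, cv2
from station import robot
from scipy.spatial.transform import Rotation as R
def cap(n,f=None):
    c=robot.calibration(n); im,d=robot.capture(n)
    if f: cv2.imwrite('pics/%s.png'%f,im)
    np.savez('%s.npz'%(f or n),im=im,d=d,**{k:np.array(v) for k,v in c.items()})
    return im,d,c
def att(c):
    a=np.array(c['attitude'],float)
    return a if a.shape==(3,3) else R.from_rotvec(a).as_matrix()
def cloud(d,c):
    v,u=np.mgrid[:d.shape[0],:d.shape[1]]
    P=np.stack([(u-c['cx'])/c['fx']*d,(v-c['cy'])/c['fy']*d,d],-1)
    W=P@att(c).T+np.array(c['eye']); W[d==0]=np.nan
    return W
E
python3 - <<'E'
from h import *
s=robot.get_state();print({k:np.round(v,3) for k,v in s.items()})
for n in('top','scene'):
    im,d,c=cap(n,n+'0');print(c)
E
```

```text
{'time_s': np.float64(0.0), 'joint_pos': array([-1.536,  0.313,  1.498,  0.   ,  1.331, -0.223]), 'joint_vel': array([ 0.   ,  0.001,  0.   ,  0.   , -0.001, -0.001]), 'joint_torque': array([-0.0000e+00, -4.0221e+01, -2.5227e+01,  6.9000e-02,  3.5000e-02,
       -0.0000e+00]), 'tool_pos': array([ 0.134, -0.507,  0.238]), 'eef_rot': array([-3.114, -0.404, -0.   ]), 'force': array([ 0.092, -0.096,  0.002]), 'moment': array([ 0.055, -0.005,  0.006]), 'gripper_force': np.float64(0.0), 'width': np.float64(0.088)}
{'fx': 427.7317297299311, 'fy': 427.7317297299311, 'cx': 315.13446483284747, 'cy': 196.78001251144093, 'eye': array([ 0.19346001, -0.01338242,  1.42879707]), 'attitude': array([-2.06021288,  2.14270567, -0.23884422])}
{'fx': 520.8023358853455, 'fy': 520.8023358853455, 'cx': 318.88953309852417, 'cy': 200.73368669239062, 'eye': array([1.16077476, 0.5490207 , 1.31372443]), 'attitude': array([-1.20578123, -2.51997423,  0.78721647])}
```

View pics/top0.png

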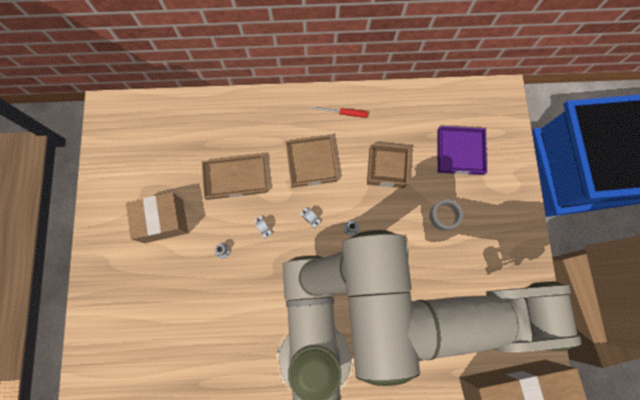

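View pics/scene0.png

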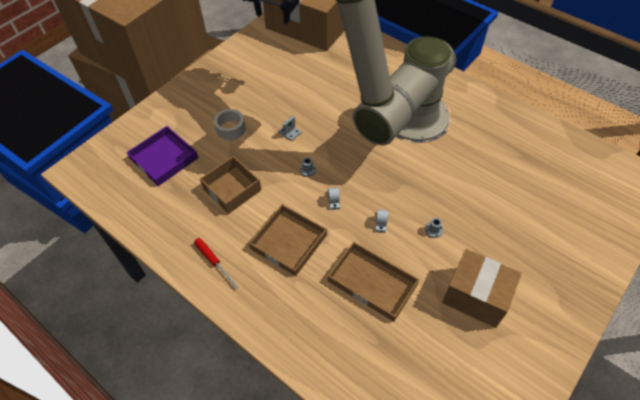

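The top view shows bushes at (222,250) and (351,228), blocks at (263,227) and (310,216), and the oblong, square and deep cartons at (236,176), (313,160) and (390,165). The tee is hidden by the arm there, but the scene view shows it at (290,128). Next I'll measure from depth.

```bash
cat > m.py <<'E'
from h import *
def load(f):
    z=np.load(f+'.npz');c={k:z[k] for k in('fx','fy','cx','cy','eye','attitude')}
    return z['im'],z['d'],cloud(z['d'],c)
E
python3 - <<'E'
from m import *
for f in('top0','scene0'):
    im,d,W=load(f)
    tab=W[(abs(W[...,2])<.02)&(W[...,0]>.3)&(W[...,0]<.5)&(abs(W[...,1])<.4)]
    print(f,'table z',np.nanmedian(tab[:,2]), tab[:,2].std())
    H=W[...,2]
    rs=dict(bush1=(222,250),blk1=(263,227),blk2=(310,216),bush2=(351,228),obl=(236,176),sq=(313,160),deep=(390,165),tape=(446,215),parcel=(158,217)) if f=='top0' else dict(tee=(290,128),bush2=(308,166),blk2=(333,198),blk1=(381,220),bush1=(434,228),deep=(231,185),sq=(287,240),obl=(373,281),tape=(230,124),parcel=(482,288))
    for k,(u,v) in rs.items():
        big=k in('obl','sq','deep','tape','parcel')
        r=(50 if f=='scene0' else 42) if big else 18
        sl=np.s_[max(v-r,0):v+r,u-r:u+r]
        m=(H[sl]>.008)&(H[sl]<.13)
        n,l,st,ce=cv2.connectedComponentsWithStats(m.astype(np.uint8))
        i=1+np.argmax(st[1:,4]); 
        P=W[sl][l==i]
        zt=np.percentile(P[:,2],97)
        T=P[P[:,2]>zt-.012]
        (cx,cy),(a,b),an=cv2.minAreaRect(T[:,:2].astype(np.float32)*1000)
        (ax,ay),(aa,ab),aan=cv2.minAreaRect(P[:,:2].astype(np.float32)*1000)
        print(k,len(P),'ztop%.3f'%zt,'top',np.round([cx,cy,a,b,an]),'all',np.round([ax,ay,aa,ab,aan]),'med',np.round(np.median(T,0)*1000))
im=np.load('scene0.npz')['im'];cv2.imwrite('pics/c1.png',cv2.resize(im[105:245,265:455],None,fx=4,fy=4,interpolation=2))
E
```

```text
top0 table z 0.0003659426707840474 0.0036149341093068893
bush1 155 ztop0.052 top [351. 295.  30.  31.  18.] all [351. 293.  44.  46.  70.] med [351. 294.  47.]
blk1 193 ztop0.054 top [425. 160.  36.  30.  29.] all [424. 159.  70.  32.  32.] med [423. 160.  49.]
blk2 199 ztop0.053 top [449.  -1.  37.  30.  44.] all [450.  -0.  69.  32.  47.] med [449.  -1.  48.]
bush2 146 ztop0.052 top [ 411. -136.   31.   29.   50.] all [ 411. -137.   50.   48.   88.] med [ 410. -136.   46.]
obl 628 ztop0.039 top [600. 254. 133. 211.   5.] all [604. 254. 141. 211.   5.] med [603. 260.  34.]
sq 464 ztop0.039 top [645. -11. 163. 160.   5.] all [645. -11. 163. 161.   5.] med [644. -14.  34.]
deep 638 ztop0.058 top [ 615. -272.  131.  133.   82.] all [ 615. -272.  131.  134.   82.] med [ 613. -277.   54.]
tape 502 ztop0.052 top [ 438. -452.   97.  100.   24.] all [ 438. -452.   97.  100.   24.] med [ 438. -450.   47.]
parcel 2411 ztop0.116 top [459. 495. 123. 153.  11.] all [474. 497. 154. 153.  10.] med [458. 494. 111.]
scene0 table z 0.0001583924032527717 0.0037646966389902805
tee 239 ztop0.063 top [ 3
[... 350 characters left out ...]
  30.] all [433. 163.  57.  32.  29.] med [430. 161.  47.]
bush1 216 ztop0.050 top [355. 294.  34.  31.  11.] all [357. 295.  41.  50.   6.] med [356. 296.  46.]
deep 1185 ztop0.058 top [ 616. -273.  139.  133.   82.] all [ 606. -271.  140.  156.   83.] med [ 611. -270.   53.]
sq 1014 ztop0.039 top [647. -11. 165. 164.   6.] all [647. -11. 166. 164.   5.] med [651.  -9.  34.]
obl 1127 ztop0.039 top [602. 253. 135. 212.   5.] all [602. 253. 135. 212.   4.] med [605. 256.  34.]
tape 645 ztop0.051 top [ 439. -452.  104.   98.   37.] all [ 440. -462.  104.  125.    6.] med [ 440. -451.   46.]
parcel 3716 ztop0.115 top [461. 494. 125. 150.  11.] all [462. 495. 126. 150.  11.] med [464. 497. 110.]
```

View pics/c1.png

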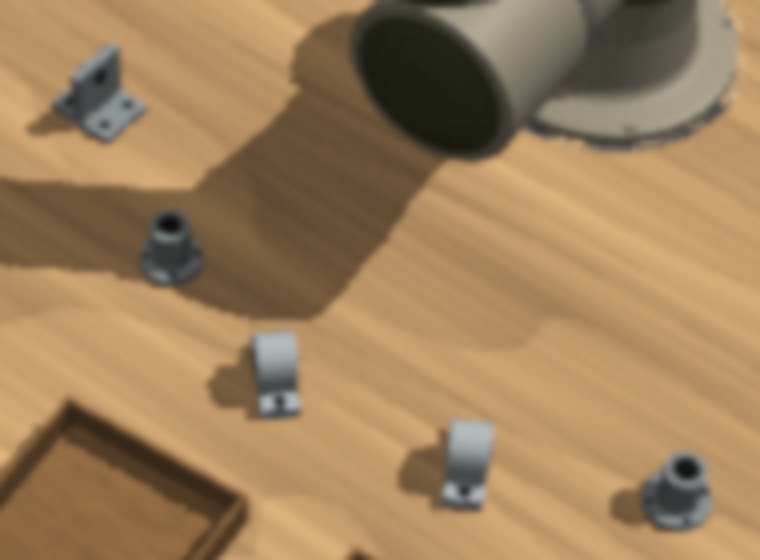

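Everything stands upright, with the tee's web running roughly along x. Sizes and heights agree with those given. Next is a helper that turns world targets into tool-frame shifts.

```bash
cat > go.py <<'E'
import sys
from h import *
def plan(targets):
    """targets: (x,y,z mm, yaw deg of the closing line) -> dx,dy,dz,twist from the present pose"""
    s=robot.get_state(); M=R.from_rotvec(s['eef_rot']).as_matrix()
    y0=np.degrees(np.arctan2(M[1,1],M[0,1])); q6=np.degrees(s['joint_pos'][5])
    print('t %.2f tcp'%s['time_s'],np.round(s['tool_pos']*1000,1),'yaw %.1f'%y0,'tilt %.2f'%np.degrees(np.arccos(-M[2,2])),'q1,q6 deg',np.round(np.degrees(s['joint_pos'][[0,5]])),'F',np.round(s['force'],1),'w %.1f'%(s['width']*1e3),'g %.0f'%s['gripper_force'])
    for x,y,z,a in targets:
        d=M.T@(np.array([x,y,z])/1000-s['tool_pos'])
        t=-((a-y0+90)%180-90)   # tool z is down: positive twist lowers the yaw
        print((x,y,z,a),'->',np.round(d,4),'twist %.1f'%t,'or %.1f'%(t-180*np.sign(t)),'rows>=%d'%max(np.ceil(np.linalg.norm(d)/.0625),np.ceil(abs(t)/10.7)))
if __name__=='__main__': plan([tuple(map(float,a.split(','))) for a in sys.argv[1:]])
E
python3 go.py 426,159.5,110,120.5 426,159.5,10,120.5
```

```text
t 0.10 tcp [ 133.8 -507.4  238.2] yaw -75.2 tilt 0.06 q1,q6 deg [-88. -13.] F [ 0.1  0.2 -0.6] w 87.9 g 0
(426.0, 159.5, 110.0, 120.5) -> [ 0.4525 -0.5703  0.129 ] twist -15.7 or 164.3 rows>=12
(426.0, 159.5, 10.0, 120.5) -> [ 0.4525 -0.5702  0.229 ] twist -15.7 or 164.3 rows>=13
```

>>> {"method": "apply_moves", "body": {"rows": [[[100, 0.4525, -0.5703, 0.09, -15.7], [100, 0.4525, -0.5703, 0.09, -15.7], [100, 0.4525, -0.5703, 0.09, -15.7], [100, 0.4525, -0.5703, 0.09, -15.7], [100, 0.4525, -0.5703, 0.09, -15.7], [100, 0.4525, -0.5703, 0.09, -15.7], [100, 0.4525, -0.5703, 0.09, -15.7], [100, 0.4525, -0.5703, 0.09, -15.7], [100, 0.4525, -0.5703, 0.09, -15.7], [100, 0.4525, -0.5703, 0.09, -15.7], [100, 0.4525, -0.5703, 0.09, -15.7], [100, 0.4525, -0.5703, 0.09, -15.7], [100, 0.4525, -0.5703, 0.09, -15.7], [100, 0.4525, -0.5703, 0.09, -15.7], [100, 0.4525, -0.5703, 0.09, -15.7], [100, 0.4525, -0.5703, 0.09, -15.7]]]}}

```text
time_s: 2.1
tool_pos: [0.426, 0.1584, 0.149]
eef_rot: [3.032, 0.823, 0.001]
force: [-0.1, 0.1, -0.2]
width: 0.0881
gripper_force: 0.0
```

```bash
python3 - <<'E'
from h import *
cap('wrist','w1');cap('top','top1')
E
python3 go.py 426,159.5,10,120.5
```

```text
t 2.20 tcp [426.  158.7 148.9] yaw -59.6 tilt 0.02 q1,q6 deg [ 6. 65.] F [ 0.6  0.6 -0.7] w 88.1 g 0
(426.0, 159.5, 10.0, 120.5) -> [ 0.0004 -0.0008  0.1389] twist -0.1 or 179.9 rows>=3
```

View pics/w1.png

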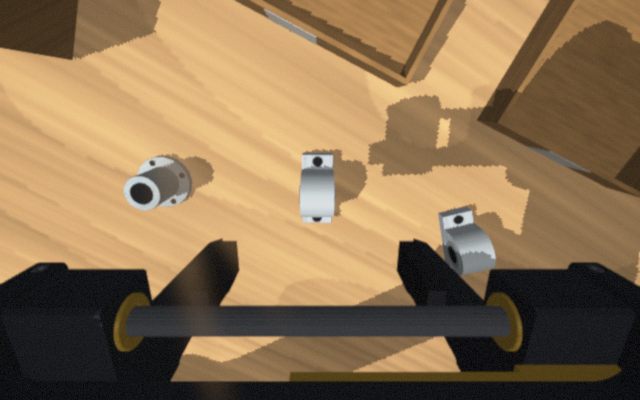

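View pics/top1.png

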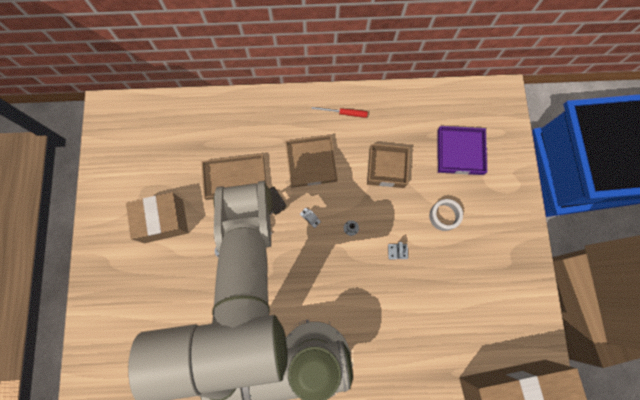

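The wrist view shows block 1 at (318,188), centred between the fingers and aligned with them. In the top view the tee is now clear at (398,250). I'll measure both.

Run:
```python
from m import *
for f,k,u,v,r in(('w1','blk1',318,188,45),('w1','bush1',155,185,45),('top1','tee',398,250,20)):
    im,d,W=load(f);H=W[...,2];sl=np.s_[v-r:v+r,u-r:u+r]
    m=(H[sl]>.006)&(H[sl]<.07);n,l,st,ce=cv2.connectedComponentsWithStats(m.astype(np.uint8));P=W[sl][l==1+np.argmax(st[1:,4])]
    zt=np.percentile(P[:,2],97)
    for lo in(0,zt-.012): print(k,len(P),round(zt,3),np.round(cv2.minAreaRect(P[P[:,2]>lo][:,:2].astype(np.float32)*1000)[0]),*[np.round(q) for q in cv2.minAreaRect(P[P[:,2]>lo][:,:2].astype(np.float32)*1000)[1:]])
```

```text
blk1 2304 0.05 [425. 160.] [70. 32.] 31.0
blk1 2304 0.05 [425. 160.] [38. 32.] 31.0
bush1 2609 0.047 [356. 293.] [51. 43.] 60.0
bush1 2609 0.047 [353. 295.] [32. 32.] 67.0
tee 247 0.063 [ 326. -286.] [64. 53.] 89.0
tee 247 0.063 [ 325. -286.] [10. 49.] 86.0
```

>>> {"method": "apply_moves", "body": {"rows": [[[100, 0, -0.001, 0.06, 0], [100, 0, -0.001, 0.11, 0], [100, 0, -0.001, 0.139, 0], [100, 0, -0.001, 0.139, 0], [0, 0, -0.001, 0.139, 0], [0, 0, -0.001, 0.139, 0], [0, 0, -0.001, 0.139, 0], [0, 0, -0.001, 0.139, 0], [0, 0, -0.001, 0.139, 0], [0, 0, -0.001, 0.139, 0]]]}}

```text
time_s: 3.45
tool_pos: [0.4255, 0.16, 0.0098]
eef_rot: [3.031, 0.826, 0.0]
force: [-0.4, 1.0, -0.9]
width: 0.0305
gripper_force: 0.3
```

```bash
python3 go.py 426,159.5,120,120.5 597,306,120,5 597,306,15,5
```

```text
t 3.45 tcp [425.5 160.    9.8] yaw -59.5 tilt 0.01 q1,q6 deg [ 6. 65.] F [-0.4  1.  -0.9] w 30.5 g 0
(426.0, 159.5, 120.0, 120.5) -> [ 0.0002  0.0007 -0.1102] twist -0.0 or 180.0 rows>=2
(597.0, 306.0, 120.0, 5.0) -> [ 0.2218 -0.0389 -0.1102] twist -64.5 or 115.5 rows>=7
(597.0, 306.0, 15.0, 5.0) -> [ 0.2218 -0.0389 -0.0052] twist -64.5 or 115.5 rows>=7
```

>>> {"method": "apply_moves", "body": {"rows": [[[0, 0, 0, 0, 0], [0, 0, 0, 0, 0], [0, 0, 0, -0.02, 0], [0, 0, 0, -0.06, 0], [0, 0, 0, -0.11, 0], [0, 0, 0, -0.11, 0], [0, 0.04, -0.007, -0.11, -10], [0, 0.08, -0.014, -0.11, -20], [0, 0.12, -0.021, -0.11, -30], [0, 0.16, -0.028, -0.11, -40], [0, 0.2, -0.035, -0.11, -50], [0, 0.22, -0.039, -0.11, -60], [0, 0.2218, -0.0389, -0.11, -64.5], [0, 0.2218, -0.0389, -0.11, -64.5], [0, 0.2218, -0.0389, -0.11, -64.5], [0, 0.2218, -0.0389, -0.06, -64.5], [0, 0.2218, -0.0389, -0.03, -64.5], [0, 0.2218, -0.0389, -0.03, -64.5]]]}}

```text
time_s: 5.7
tool_pos: [0.5955, 0.3054, 0.0373]
eef_rot: [-2.123, -2.313, 0.007]
force: [0.9, 0.1, -1.0]
width: 0.0293
gripper_force: 30.0
```

```bash
python3 go.py 597,304,16,5 597,304,14,5; python3 -c "
from h import *;cap('wrist','w2')"
```

```text
t 5.70 tcp [595.5 305.4  37.3] yaw 4.9 tilt 0.29 q1,q6 deg [17. 12.] F [ 0.9  0.1 -1. ] w 29.3 g 30
(597.0, 304.0, 16.0, 5.0) -> [-0.0016  0.0015  0.0213] twist -0.1 or 179.9 rows>=1
(597.0, 304.0, 14.0, 5.0) -> [-0.0015  0.0015  0.0233] twist -0.1 or 179.9 rows>=1
```

View pics/w2.png

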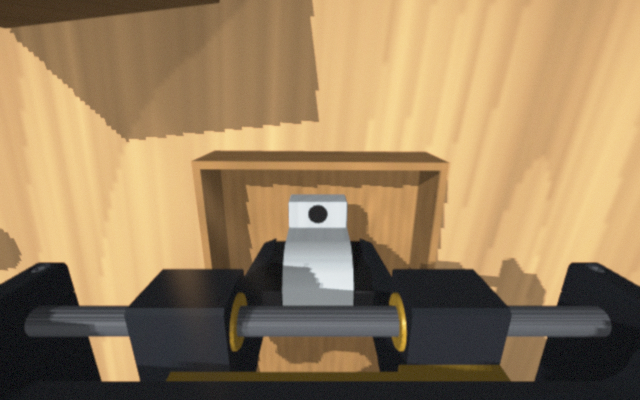

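The block hangs level over the carton's far half. I'll lower it in steps.

>>> {"method": "apply_moves", "body": {"rows": [[[0, 0, 0, 0.012, 0], [0, 0, 0, 0.018, 0], [0, 0, 0, 0.022, 0], [0, 0, 0, 0.022, 0], [0, 0, 0, 0.022, 0]]]}}

```text
time_s: 6.38
tool_pos: [0.5971, 0.3061, 0.018]
eef_rot: [2.123, 2.316, 0.001]
force: [0.3, -0.7, -1.3]
width: 0.0297
gripper_force: 30.0
```

>>> {"method": "apply_moves", "body": {"rows": [[[0, 0, 0, 0.002, 0], [0, 0, 0, 0.0035, 0], [0, 0, 0, 0.004, 0], [0, 0, 0, 0.004, 0]]]}}

```text
time_s: 6.88
tool_pos: [0.5969, 0.3061, 0.0138]
eef_rot: [2.123, 2.316, 0.0]
force: [-1.7, -0.8, -1.3]
width: 0.0298
gripper_force: 30.0
```

>>> {"method": "apply_moves", "body": {"rows": [[[0, 0, 0, 0.0005, 0], [0, 0, 0, 0.001, 0], [0, 0, 0, 0.001, 0]]]}}

```text
time_s: 7.25
tool_pos: [0.597, 0.306, 0.0138]
eef_rot: [2.123, 2.316, 0.0]
force: [-4.7, -2.2, 6.9]
width: 0.0295
gripper_force: 30.0
```

Contact is confirmed at 7 N. I'll ease off, open and rise.

>>> {"method": "apply_moves", "body": {"rows": [[[0, 0, 0, -0.0008, 0], [60, 0, 0, -0.0008, 0], [60, 0, 0, -0.0008, 0], [60, 0, 0, -0.0008, 0], [60, 0, 0, -0.02, 0], [60, 0, 0, -0.07, 0], [60, 0, 0, -0.13, 0], [60, 0, 0, -0.13, 0]]]}}

```text
time_s: 8.25
tool_pos: [0.599, 0.3068, 0.1497]
eef_rot: [2.119, 2.312, 0.015]
force: [-0.8, 0.2, 0.1]
width: 0.0531
gripper_force: 0.0
```

```bash
python3 go.py 451,0,130,135 451,0,10,135;  python3 - <<'E'
from m import *
cap('top','top2');
for f in ('top1','top2'):
    im,d,W=load(f);u,v,r=310,216,18;H=W[...,2];sl=np.s_[v-r:v+r,u-r:u+r];P=W[sl][(H[sl]>.008)&(H[sl]<.07)]
    print(cv2.minAreaRect(P[:,:2].astype(np.float32)*1000))
E
```

```text
t 8.25 tcp [599.  306.8 149.7] yaw 5.0 tilt 0.64 q1,q6 deg [17. 12.] F [-0.8  0.2  0.1] w 53.1 g 0
(451.0, 0.0, 130.0, 135.0) -> [-0.2928 -0.1742  0.0171] twist 50.0 or -130.0 rows>=6
(451.0, 0.0, 10.0, 135.0) -> [-0.2931 -0.1756  0.1371] twist 50.0 or -130.0 rows>=6
((451.0023498535156, -1.5970077514648438), (111.95681762695312, 88.83328247070312), 87.65892791748047)
((468.02349853515625, -3.6374664306640625), (106.12549591064453, 102.37076568603516), 9.474867820739746)
```

>>> {"method": "apply_moves", "body": {"rows": [[[100, -0.293, -0.173, 0.02, 50], [100, -0.293, -0.173, 0.02, 50], [100, -0.293, -0.173, 0.02, 50], [100, -0.293, -0.173, 0.02, 50], [100, -0.293, -0.173, 0.02, 50], [100, -0.293, -0.173, 0.02, 50], [100, -0.293, -0.173, 0.02, 50], [100, -0.293, -0.173, 0.02, 50], [100, -0.293, -0.173, 0.02, 50], [100, -0.293, -0.173, 0.02, 50]]]}}

```text
time_s: 9.55
tool_pos: [0.4501, -0.0002, 0.1226]
eef_rot: [-2.902, -1.203, 0.0]
force: [0.5, -0.1, 1.0]
width: 0.0885
gripper_force: 0.0
```

```bash
python3 - <<'E'
from m import *
cap('wrist','w3')
im,d,W=load('w3');H=W[...,2]
m=((H>.006)&(H<.07)&(np.hypot(W[...,0]-.451,W[...,1])<.05)).astype(np.uint8)
n,l,st,ce=cv2.connectedComponentsWithStats(m);P=W[l==1+np.argmax(st[1:,4])]
print(cv2.minAreaRect(P[:,:2].astype(np.float32)*1000))
E
python3 go.py 451,0,10,135
```

```text
((450.4020690917969, -0.2920036315917969), (70.06937408447266, 32.42831039428711), 44.74413299560547)
t 9.60 tcp [ 4.501e+02 -3.000e-01  1.227e+02] yaw -45.0 tilt 0.01 q1,q6 deg [-15.  30.] F [ 0.2 -0.2 -0.4] w 88.0 g 0
(451.0, 0.0, 10.0, 135.0) -> [0.0009 0.0004 0.1127] twist 0.0 or -180.0 rows>=2
```

>>> {"method": "apply_moves", "body": {"rows": [[[100, 0, 0, 0.06, 0], [100, 0, 0, 0.1, 0], [100, 0, 0, 0.1127, 0], [100, 0, 0, 0.1127, 0], [0, 0, 0, 0.1127, 0], [0, 0, 0, 0.1127, 0], [0, 0, 0, 0.1127, 0], [0, 0, 0, 0.1127, 0], [0, 0, 0, 0.1127, 0], [0, 0, 0, 0.1127, 0], [0, 0, 0, 0.1127, 0], [0, 0, 0, 0.1127, 0], [0, 0, 0, 0.1127, 0]]]}}

```text
time_s: 11.22
tool_pos: [0.45, -0.0009, 0.01]
eef_rot: [2.903, 1.202, -0.0]
force: [0.2, -0.5, -0.6]
width: 0.0298
gripper_force: 30.0
```

```bash
python3 go.py 604,204,120,5
```

```text
t 11.22 tcp [450.   -0.9  10. ] yaw -45.0 tilt 0.00 q1,q6 deg [-15.  30.] F [ 0.2 -0.5 -0.6] w 29.8 g 30
(604.0, 204.0, 120.0, 5.0) -> [ 0.2538 -0.0361 -0.11  ] twist -50.0 or 130.0 rows>=5
```

>>> {"method": "apply_moves", "body": {"rows": [[[0, 0, 0, -0.02, 0], [0, 0, 0, -0.06, 0], [0, 0, 0, -0.11, 0], [0, 0.05, -0.007, -0.11, -10], [0, 0.1, -0.014, -0.11, -20], [0, 0.15, -0.021, -0.11, -30], [0, 0.2, -0.028, -0.11, -40], [0, 0.24, -0.034, -0.11, -50], [0, 0.254, -0.036, -0.11, -50], [0, 0.254, -0.036, -0.11, -50], [0, 0.254, -0.036, -0.11, -50], [0, 0.254, -0.036, -0.06, -50], [0, 0.254, -0.036, -0.025, -50], [0, 0.254, -0.036, -0.01, -50], [0, 0.254, -0.036, -0.006, -50], [0, 0.254, -0.036, -0.006, -50], [0, 0.254, -0.036, -0.006, -50]]]}}

```text
time_s: 13.35
tool_pos: [0.6049, 0.2042, 0.0174]
eef_rot: [2.122, 2.315, 0.003]
force: [-0.3, 0.2, -3.2]
width: 0.0298
gripper_force: 30.0
```

>>> {"method": "apply_moves", "body": {"rows": [[[0, 0, 0, 0.001, 0], [0, 0, 0, 0.002, 0], [0, 0, 0, 0.0026, 0], [0, 0, 0, 0.0026, 0]]]}}

```text
time_s: 13.85
tool_pos: [0.6043, 0.2041, 0.0141]
eef_rot: [2.123, 2.316, 0.0]
force: [-3.9, -0.5, 5.3]
width: 0.0297
gripper_force: 30.0
```

>>> {"method": "apply_moves", "body": {"rows": [[[0, 0, 0, -0.0003, 0], [60, 0, 0, -0.0003, 0], [60, 0, 0, -0.0003, 0], [60, 0, 0, -0.0003, 0], [60, 0, 0, -0.02, 0], [60, 0, 0, -0.07, 0], [60, 0, 0, -0.12, 0], [60, 0, 0, -0.12, 0], [60, 0, 0, -0.12, 0], [60, 0, 0, -0.12, 0]]]}}

```text
time_s: 15.1
tool_pos: [0.6036, 0.204, 0.1322]
eef_rot: [-2.122, -2.315, 0.003]
force: [0.0, -0.8, 0.2]
width: 0.0529
gripper_force: 0.0
```

```bash
python3 -c "
from h import *;cap('wrist','w4')"; python3 go.py 353,295,130,5 353,295,130,30 353,295,130,-15
```

```text
t 15.15 tcp [603.7 204.  132.3] yaw 5.0 tilt 0.12 q1,q6 deg [8. 3.] F [-0.3 -0.7 -0.4] w 53.1 g 0
(353.0, 295.0, 130.0, 5.0) -> [ 0.1124 -0.2419  0.0028] twist -0.0 or 180.0 rows>=5
(353.0, 295.0, 130.0, 30.0) -> [ 0.1124 -0.2419  0.0028] twist -25.0 or 155.0 rows>=5
(353.0, 295.0, 130.0, -15.0) -> [ 0.1124 -0.2419  0.0028] twist 20.0 or -160.0 rows>=5
```

View pics/w4.png

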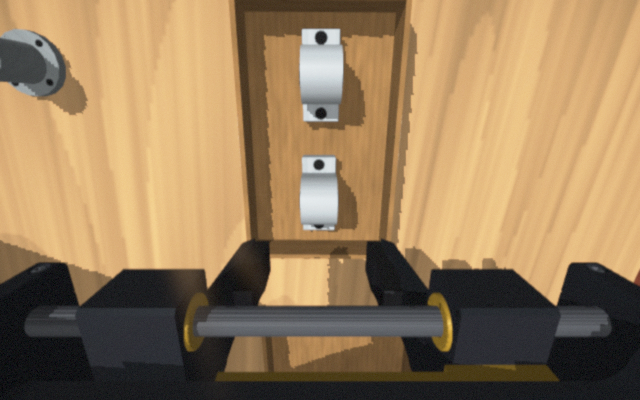

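Both blocks stand flat in the oblong carton, at (321,75) and (319,193). Now bush 1.

>>> {"method": "apply_moves", "body": {"rows": [[[80, 0.1124, -0.242, 0.003, 0], [80, 0.1124, -0.242, 0.003, 0], [80, 0.1124, -0.242, 0.003, 0], [80, 0.1124, -0.242, 0.003, 0], [80, 0.1124, -0.242, 0.003, 0], [80, 0.1124, -0.242, 0.003, 0], [80, 0.1124, -0.242, 0.003, 0], [80, 0.1124, -0.242, 0.003, 0]]]}}

```text
time_s: 16.15
tool_pos: [0.3545, 0.2947, 0.1303]
eef_rot: [2.125, 2.314, -0.0]
force: [0.1, -0.3, 0.2]
width: 0.0706
gripper_force: 0.0
```

```bash
python3 - <<'E'
from m import *
cap('wrist','w5')
im,d,W=load('w5');H=W[...,2]
for lo in(.005,.038):
  m=((H>lo)&(H<.055)&(np.hypot(W[...,0]-.353,W[...,1]-.295)<.045)).astype(np.uint8)
  n,l,st,ce=cv2.connectedComponentsWithStats(m);P=W[l==1+np.argmax(st[1:,4])]
  print(cv2.minEnclosingCircle(P[:,:2].astype(np.float32)*1000), np.median(P[:,2]))
E
python3 go.py 353,295,16,5
```

```text
((352.15606689453125, 295.3933410644531), 25.778282165527344) 0.03555591771014141
((352.0408630371094, 295.3252258300781), 16.00115394592285) 0.0460219463082968
t 16.20 tcp [354.3 294.7 130.2] yaw 4.9 tilt 0.01 q1,q6 deg [25. 20.] F [-0.5 -0.4 -0.1] w 70.6 g 0
(353.0, 295.0, 16.0, 5.0) -> [ 0.0004 -0.0012  0.1142] twist -0.1 or 179.9 rows>=2
```

>>> {"method": "apply_moves", "body": {"rows": [[[80, 0.0006, -0.0022, 0.06, 0], [80, 0.0006, -0.0022, 0.1, 0], [80, 0.0006, -0.0022, 0.1142, 0], [80, 0.0006, -0.0022, 0.1142, 0], [0, 0.0006, -0.0022, 0.1142, 0], [0, 0.0006, -0.0022, 0.1142, 0], [0, 0.0006, -0.0022, 0.1142, 0], [0, 0.0006, -0.0022, 0.1142, 0], [0, 0.0006, -0.0022, 0.1142, 0], [0, 0.0006, -0.0022, 0.1142, 0], [0, 0.0006, -0.0022, 0.1142, 0], [0, 0.0006, -0.0022, 0.1142, 0]]]}}

```text
time_s: 17.7
tool_pos: [0.3513, 0.2956, 0.0165]
eef_rot: [2.123, 2.316, 0.001]
force: [-1.1, -1.4, 6.2]
width: 0.031
gripper_force: 30.0
```

```bash
python3 go.py 650,22,120,5
```

```text
t 17.70 tcp [351.3 295.6  16.5] yaw 5.0 tilt 0.02 q1,q6 deg [25. 20.] F [-1.1 -1.4  6.2] w 31.0 g 30
(650.0, 22.0, 120.0, 5.0) -> [-0.2985  0.2739 -0.1035] twist -0.0 or 180.0 rows>=7
```

>>> {"method": "apply_moves", "body": {"rows": [[[0, 0, 0, -0.02, 0], [0, 0, 0, -0.06, 0], [0, 0, 0, -0.1, 0], [0, -0.05, 0.045, -0.1, 0], [0, -0.1, 0.09, -0.1, 0], [0, -0.14, 0.126, -0.1, 0], [0, -0.18, 0.162, -0.1, 0], [0, -0.22, 0.198, -0.1, 0], [0, -0.26, 0.235, -0.1, 0], [0, -0.296, 0.267, -0.1, 0], [0, -0.296, 0.267, -0.1, 0], [0, -0.296, 0.267, -0.1, 0], [0, -0.296, 0.267, -0.06, 0], [0, -0.296, 0.267, -0.025, 0], [0, -0.296, 0.267, -0.011, 0], [0, -0.296, 0.267, -0.0075, 0], [0, -0.296, 0.267, -0.0075, 0], [0, -0.296, 0.267, -0.0075, 0]]]}}

```text
time_s: 19.95
tool_pos: [0.6434, 0.0238, 0.025]
eef_rot: [2.122, 2.315, 0.002]
force: [-0.0, 0.2, -2.4]
width: 0.0305
gripper_force: 30.0
```

>>> {"method": "apply_moves", "body": {"rows": [[[0, 0, 0, 0.001, 0], [0, 0, 0, 0.002, 0], [0, 0, 0, 0.003, 0], [0, 0, 0, 0.003, 0]]]}}

```text
time_s: 20.45
tool_pos: [0.6427, 0.0238, 0.0206]
eef_rot: [-2.123, -2.316, 0.0]
force: [0.1, -0.4, -3.0]
width: 0.0306
gripper_force: 30.0
```

>>> {"method": "apply_moves", "body": {"rows": [[[0, 0, 0, 0.0005, 0], [0, 0, 0, 0.001, 0], [0, 0, 0, 0.001, 0]]]}}

```text
time_s: 20.82
tool_pos: [0.6428, 0.0238, 0.0205]
eef_rot: [2.123, 2.316, -0.0]
force: [-4.3, 0.7, 5.2]
width: 0.0306
gripper_force: 30.0
```

>>> {"method": "apply_moves", "body": {"rows": [[[0, 0, 0, -0.0005, 0], [60, 0, 0, -0.0005, 0], [60, 0, 0, -0.0005, 0], [60, 0, 0, -0.0005, 0], [60, 0, 0, -0.02, 0], [60, 0, 0, -0.07, 0], [60, 0, 0, -0.11, 0], [60, 0, 0, -0.11, 0], [60, 0, 0, -0.11, 0]]]}}

```text
time_s: 21.95
tool_pos: [0.6425, 0.0238, 0.1296]
eef_rot: [-2.123, -2.315, 0.0]
force: [0.1, -0.8, -0.5]
width: 0.0531
gripper_force: 0.0
```

```bash
python3 go.py 411.5,-136,130,5
```

```text
t 21.95 tcp [642.5  23.8 129.6] yaw 5.0 tilt 0.03 q1,q6 deg [ -8. -13.] F [ 0.1 -0.8 -0.5] w 53.1 g 0
(411.5, -136.0, 130.0, 5.0) -> [-0.1392 -0.2439 -0.0003] twist -0.0 or 180.0 rows>=5
```

>>> {"method": "apply_moves", "body": {"rows": [[[80, -0.1392, -0.244, 0, 0], [80, -0.1392, -0.244, 0, 0], [80, -0.1392, -0.244, 0, 0], [80, -0.1392, -0.244, 0, 0], [80, -0.1392, -0.244, 0, 0], [80, -0.1392, -0.244, 0, 0], [80, -0.1392, -0.244, 0, 0], [80, -0.1392, -0.244, 0, 0], [80, -0.1392, -0.244, 0, 0]]]}}

```text
time_s: 23.08
tool_pos: [0.4121, -0.1356, 0.1295]
eef_rot: [-2.121, -2.317, 0.0]
force: [-0.7, 0.1, 0.2]
width: 0.0706
gripper_force: 0.0
```

Run:
```python
from m import *
import go
cap('wrist','w6')
im,d,W=load('w6');H=W[...,2]
for lo in(.005,.038):
  m=((H>lo)&(H<.055)&(np.hypot(W[...,0]-.4115,W[...,1]+.136)<.045)).astype(np.uint8)
  n,l,st,ce=cv2.connectedComponentsWithStats(m);P=W[l==1+np.argmax(st[1:,4])]
  c,r=cv2.minEnclosingCircle(P[:,:2].astype(np.float32)*1000);print(c,r, np.median(P[:,2]))
go.plan([(*c,16,5)])
```

```text
(410.5395812988281, -136.44317626953125) 25.895605087280273 0.03500485300467325
(410.4920654296875, -136.5443115234375) 16.075843811035156 0.04600016049945542
t 23.12 tcp [ 412.1 -135.7  129.6] yaw 5.0 tilt 0.02 q1,q6 deg [-34. -39.] F [-0.  -0.1  0. ] w 70.2 g 0
(410.4920654296875, -136.5443115234375, 16, 5) -> [-0.0008 -0.0016  0.1136] twist 0.0 or -180.0 rows>=2
```

>>> {"method": "apply_moves", "body": {"rows": [[[80, -0.0008, -0.0016, 0.06, 0], [80, -0.0008, -0.0016, 0.1, 0], [80, -0.0008, -0.0016, 0.1136, 0], [80, -0.0008, -0.0016, 0.1136, 0], [0, -0.0008, -0.0016, 0.1136, 0], [0, -0.0008, -0.0016, 0.1136, 0], [0, -0.0008, -0.0016, 0.1136, 0], [0, -0.0008, -0.0016, 0.1136, 0], [0, -0.0008, -0.0016, 0.1136, 0], [0, -0.0008, -0.0016, 0.1136, 0], [0, -0.0008, -0.0016, 0.1136, 0], [0, -0.0008, -0.0016, 0.1136, 0]]]}}

```text
time_s: 24.62
tool_pos: [0.4103, -0.137, 0.0163]
eef_rot: [2.123, 2.316, 0.0]
force: [-0.8, 0.5, 5.2]
width: 0.0307
gripper_force: 30.0
```

```bash
python3 go.py 649,-46,120,5
```

```text
t 24.62 tcp [ 410.3 -137.    16.3] yaw 5.0 tilt 0.02 q1,q6 deg [-34. -39.] F [-0.8  0.5  5.2] w 30.7 g 30
(649.0, -46.0, 120.0, 5.0) -> [ 0.07    0.2457 -0.1036] twist -0.0 or 180.0 rows>=5
```

>>> {"method": "apply_moves", "body": {"rows": [[[0, 0, 0, -0.02, 0], [0, 0, 0, -0.06, 0], [0, 0, 0, -0.1, 0], [0, 0.012, 0.042, -0.1, 0], [0, 0.028, 0.096, -0.1, 0], [0, 0.044, 0.15, -0.1, 0], [0, 0.058, 0.204, -0.1, 0], [0, 0.07, 0.2457, -0.1, 0], [0, 0.07, 0.2457, -0.1, 0], [0, 0.07, 0.2457, -0.1, 0], [0, 0.07, 0.2457, -0.06, 0], [0, 0.07, 0.2457, -0.025, 0], [0, 0.07, 0.2457, -0.011, 0], [0, 0.07, 0.2457, -0.0075, 0], [0, 0.07, 0.2457, -0.0075, 0], [0, 0.07, 0.2457, -0.0075, 0]]]}}

```text
time_s: 26.62
tool_pos: [0.6495, -0.0461, 0.0249]
eef_rot: [2.122, 2.314, 0.001]
force: [0.7, -0.6, -1.6]
width: 0.0303
gripper_force: 30.0
```

>>> {"method": "apply_moves", "body": {"rows": [[[0, 0, 0, 0.001, 0], [0, 0, 0, 0.002, 0], [0, 0, 0, 0.003, 0], [0, 0, 0, 0.0035, 0], [0, 0, 0, 0.0035, 0]]]}}

```text
time_s: 27.25
tool_pos: [0.6489, -0.0459, 0.0204]
eef_rot: [2.123, 2.316, 0.0]
force: [-2.3, 0.3, 2.0]
width: 0.0308
gripper_force: 30.0
```

Contact. Release and rise.

>>> {"method": "apply_moves", "body": {"rows": [[[0, 0, 0, 0.0002, 0], [60, 0, 0, 0, 0], [60, 0, 0, 0, 0], [60, 0, 0, 0, 0], [60, 0, 0, -0.02, 0], [60, 0, 0, -0.07, 0], [60, 0, 0, -0.11, 0], [60, 0, 0, -0.11, 0], [60, 0, 0, -0.11, 0]]]}}

```text
time_s: 28.38
tool_pos: [0.6487, -0.0459, 0.1301]
eef_rot: [-2.123, -2.315, 0.0]
force: [-0.3, 0.1, -0.2]
width: 0.0526
gripper_force: 0.0
```

```bash
python3 go.py 325.5,-286,130,87
```

```text
t 28.38 tcp [648.7 -45.9 130.1] yaw 5.0 tilt 0.03 q1,q6 deg [-14. -19.] F [-0.3  0.1 -0.2] w 52.6 g 0
(325.5, -286.0, 130.0, 87.0) -> [-2.112e-01 -3.427e-01  2.000e-04] twist -82.0 or 98.0 rows>=8
```

>>> {"method": "apply_moves", "body": {"rows": [[[60, -0.2112, -0.3427, -0.01, 98], [60, -0.2112, -0.3427, -0.01, 98], [60, -0.2112, -0.3427, -0.01, 98], [60, -0.2112, -0.3427, -0.01, 98], [60, -0.2112, -0.3427, -0.01, 98], [60, -0.2112, -0.3427, -0.01, 98], [60, -0.2112, -0.3427, -0.01, 98], [60, -0.2112, -0.3427, -0.01, 98], [60, -0.2112, -0.3427, -0.01, 98], [60, -0.2112, -0.3427, -0.01, 98], [60, -0.2112, -0.3427, -0.01, 98], [60, -0.2112, -0.3427, -0.01, 98], [60, -0.2112, -0.3427, -0.01, 98]]]}}

```text
time_s: 30.0
tool_pos: [0.3259, -0.286, 0.1401]
eef_rot: [-3.14, 0.081, 0.0]
force: [0.1, 0.4, -0.2]
width: 0.0532
gripper_force: 0.0
```

Run:
```python
from m import *
import go
cap('wrist','w7')
im,d,W=load('w7');H=W[...,2]
for lo in(.005,.05):
  m=((H>lo)&(H<.07)&(np.hypot(W[...,0]-.3255,W[...,1]+.286)<.055)).astype(np.uint8)
  n,l,st,ce=cv2.connectedComponentsWithStats(m);P=W[l==1+np.argmax(st[1:,4])]
  b=cv2.minAreaRect(P[:,:2].astype(np.float32)*1000);print(b)
go.plan([(325.5,-286,22,87)])
```

```text
((326.01416015625, -286.96282958984375), (63.47906494140625, 50.452003479003906), 88.55745697021484)
((326.1132507324219, -287.3244323730469), (10.949941635131836, 50.25929260253906), 87.68406677246094)
t 30.05 tcp [ 325.9 -286.   140.1] yaw -93.0 tilt 0.00 q1,q6 deg [-57.  36.] F [ 0.   0.4 -0.1] w 52.7 g 0
(325.5, -286, 22, 87) -> [-0.0004  0.      0.1181] twist 0.0 or -180.0 rows>=2
```

View pics/w7.png

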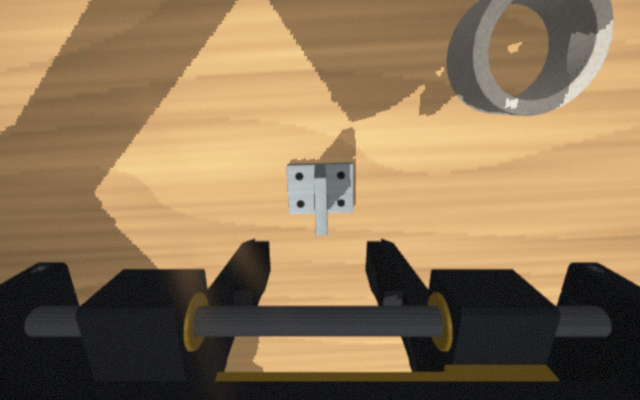

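The tee is centred at (320,190) between the fingers. Grasping it 1 mm to the side.

>>> {"method": "apply_moves", "body": {"rows": [[[60, 0, 0.0012, 0.06, -1], [60, 0, 0.0012, 0.105, -1], [60, 0, 0.0012, 0.118, -1], [60, 0, 0.0012, 0.118, -1], [0, 0, 0.0012, 0.118, -1], [0, 0, 0.0012, 0.118, -1], [0, 0, 0.0012, 0.118, -1], [0, 0, 0.0012, 0.118, -1], [0, 0, 0.0012, 0.118, -1], [0, 0, 0.0012, 0.118, -1], [0, 0, 0.0012, 0.118, -1], [0, 0, 0.0012, 0.118, -1]]]}}

```text
time_s: 31.55
tool_pos: [0.3258, -0.2874, 0.0223]
eef_rot: [3.141, -0.056, 0.0]
force: [-1.0, -0.9, 5.6]
width: 0.0098
gripper_force: 30.0
```

```bash
python3 go.py 614,-272,150,82
```

```text
t 31.55 tcp [ 325.8 -287.4   22.3] yaw -92.0 tilt 0.02 q1,q6 deg [-57.  35.] F [-1.  -0.9  5.6] w 9.8 g 30
(614.0, -272.0, 150.0, 82.0) -> [ 0.2875 -0.0255 -0.1277] twist 6.0 or -174.0 rows>=6
```

>>> {"method": "apply_moves", "body": {"rows": [[[0, 0, 0, -0.02, 0], [0, 0, 0, -0.06, 0], [0, 0, 0, -0.11, 0], [0, 0.04, -0.0036, -0.11, 6], [0, 0.09, -0.008, -0.11, 6], [0, 0.14, -0.0125, -0.11, 6], [0, 0.19, -0.017, -0.11, 6], [0, 0.24, -0.0215, -0.11, 6], [0, 0.275, -0.0245, -0.11, 6], [0, 0.2875, -0.0255, -0.11, 6], [0, 0.2875, -0.0255, -0.11, 6], [0, 0.2875, -0.0255, -0.11, 6], [0, 0.2875, -0.0255, -0.07, 6], [0, 0.2875, -0.0255, -0.03, 6], [0, 0.2875, -0.0255, -0.012, 6], [0, 0.2875, -0.0255, -0.0075, 6], [0, 0.2875, -0.0255, -0.0075, 6], [0, 0.2875, -0.0255, -0.0075, 6]]]}}

```text
time_s: 33.8
tool_pos: [0.6146, -0.2724, 0.0311]
eef_rot: [3.133, -0.22, 0.003]
force: [0.0, -0.5, -2.8]
width: 0.0095
gripper_force: 30.0
```

>>> {"method": "apply_moves", "body": {"rows": [[[0, 0, 0, 0.001, 0], [0, 0, 0, 0.002, 0], [0, 0, 0, 0.003, 0], [0, 0, 0, 0.0035, 0], [0, 0, 0, 0.0035, 0]]]}}

```text
time_s: 34.42
tool_pos: [0.614, -0.2719, 0.0264]
eef_rot: [3.134, -0.22, 0.0]
force: [-1.6, 0.4, 1.7]
width: 0.0097
gripper_force: 30.0
```

>>> {"method": "apply_moves", "body": {"rows": [[[0, 0, 0, 0.0002, 0], [40, 0, 0, 0, 0], [40, 0, 0, 0, 0], [40, 0, 0, 0, 0], [40, 0, 0, -0.02, 0], [40, 0, 0, -0.07, 0], [40, 0, 0, -0.13, 0], [40, 0, 0, -0.19, 0], [40, -0.05, 0, -0.22, 0], [40, -0.11, 0, -0.22, 0], [40, -0.17, 0, -0.22, 0], [40, -0.17, 0, -0.22, 0], [40, -0.17, 0, -0.22, 0]]]}}

```text
time_s: 36.05
tool_pos: [0.4463, -0.2486, 0.2476]
eef_rot: [3.132, -0.22, 0.004]
force: [0.1, 0.9, 0.2]
width: 0.035
gripper_force: 0.0
```

Run:
```python
from m import *
cap('scene','s9');cap('top','t9')
im,d,W=load('t9');H=W[...,2]
for k,x,y in(('blk',.597,.306),('blk',.604,.204),('bush',.643,.024),('bush',.649,-.046),('tee',.614,-.272),('tape',.438,-.452),('parcel',.46,.495)):
    r=.08 if k=='parcel' else .055 if k=='tape' else .038
    P=W[(H>.02)&(H<.13)&(np.hypot(W[...,0]-x,W[...,1]-y)<r)]
    if len(P)<10: print(k,len(P));continue
    zt=np.percentile(P[:,2],97);T=P[P[:,2]>zt-.012]
    b=cv2.minAreaRect(T[:,:2].astype(np.float32)*1000);print(k,'ztop %.3f'%zt,np.round(b[0]),np.round(b[1]),round(b[2]))
S=np.load('s9.npz')['im'];cv2.imwrite('pics/s9c.png',cv2.resize(S[90:330,120:480],None,fx=2.2,fy=2.2,interpolation=2))
```

```text
blk ztop 0.058 [597. 303.] [31. 34.] 0
blk ztop 0.057 [603. 205.] [32. 36.] 8
bush ztop 0.056 [643.  23.] [27. 32.] 89
bush ztop 0.055 [647. -45.] [27. 31.] 88
tee ztop 0.067 [ 630. -272.] [ 7. 14.] 87
tape ztop 0.053 [ 437. -453.] [ 93. 101.] 46
parcel ztop 0.116 [459. 494.] [122. 153.] 11
```

View pics/s9c.png

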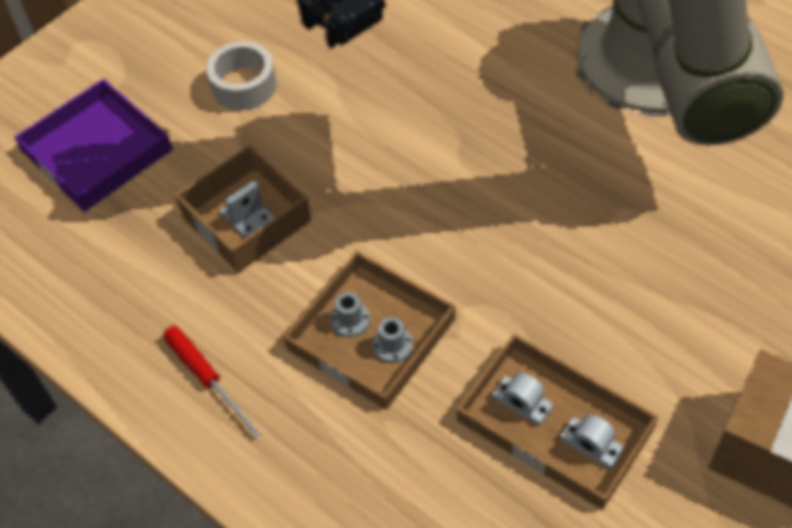

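View pics/t9.png

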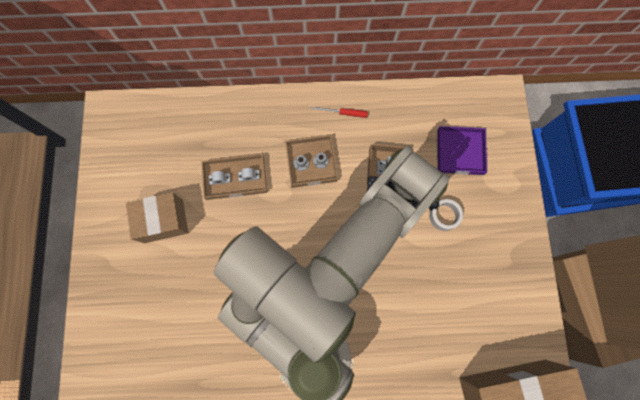

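All five parts stand upright in the right cartons: tee at (245,210), bushes at (348,315) and (392,340), blocks at (523,397) and (592,438). The tape roll and parcel haven't moved. Handing in.

```bash
python3 -c "
from station import robot;print(robot.close_job())"
```

```text
the job is handed in; nothing more can be done
None
```

The job is handed in: all five parts stand upright on the floors of their cartons (blocks in the oblong, bushes in the larger square, tee in the small deep one), the tape roll and parcel were not moved, and it took about 36 s of the 128 s allowed.

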